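# Tip the plate tote towards the press

## Task

Pick up the metal tote by its wooden grip and, by tipping it only, let both loose pattern plates slide into the corner of the tote on the side where the hand press stands (near or far, left or right), that corner lowest. Finish while still holding the tote in the air like that, tipped and still, the plates in the corner; spill nothing, do not touch the plates with the gripper, and leave the press and the other things on the mat in place.

Things in the scene. Friction and masses are not known exactly. Their poses are not given: they have to be found in the camera images.
- mat: Thin fixed grey work mat, 260 (x) x 500 (y) x 3 mm; origin at the centre of its underside, x away from the robot, y left (yaw up to 0.1 rad). The tote stands in its middle; the press, tape roll, stamp and moon cake stand one on each quarter (68 mm in x, 198 mm in y from its centre), in varying order. The press's quarter (signs of its x and y on the mat) is the wanted corner of the tote.
- tote: Open bare-metal tote, 0.3 to 0.5 kg, outside 170 (x) x 230 (y) x 45 mm high, walls and floor 4 mm; origin at the centre of its underside, x away from the robot, y left, z up (yaw within 0.12 rad of the mat's). A rod bail rises from its left and right ends and carries the wooden grip above it. The plates slide on it from a slope of about 9 to 14 degrees; about 30 moves them surely, along a wall.
- tote_grip (a point): Middle of the tote's wooden grip, 105 mm above the tote's underside, over its centre, axes as the tote's. The grip is a bar 20 mm wide (x), 26 mm high (z) and 110 mm long along the tote's y; pinch it from above across its 20 mm width. Below it is free space down to the tote's floor.
- corner_near_left (a point): Inner corner of the tote at floor level, on the side towards the robot and to the left: at x -81, y +111 mm from the tote's origin, 4 mm above its underside.
- corner_near_right (a point): Inner corner of the tote at floor level, on the side towards the robot and to the right: at x -81, y -111 mm from the tote's origin, 4 mm above its underside.
- corner_far_left (a point): Inner corner of the tote at floor level, on the side away from the robot and to the left: at x +81, y +111 mm from the tote's origin, 4 mm above its underside.
- corner_far_right (a point): Inner corner of the tote at floor level, on the side away from the robot and to the right: at x +81, y -111 mm from the tote's origin, 4 mm above its underside.
- plate_a: One of two equal loose pattern plates lying in the tote: off-white round disc 56 mm in diameter, 11 mm thick, 30 g, with a relief on top; origin at the centre of its underside.
- plate_b: The other pattern plate, like plate_a.
- press: Hand press for moon cakes standing upright on one quarter of the mat: white barrel 69 mm across and 60 mm high, thin plunger rod with a spring, green round knob on top, 169 mm high in all; origin at the centre of its underside. Stays where it is.
- tape: Roll of brown packing tape lying flat, 102 mm across, 49 mm high; origin at the centre of its underside. Stays where it is.
- stamp: Black self-inking date stamp standing upright, 36 x 62 x 97 mm high; origin at the centre of its underside. Stays where it is.
- cake: Round moon cake, 75 mm across, 34 mm high; origin at the centre of its underside. Stays where it is.
There are look-alikes about, which are no part of the job. What is meant by the stamp is not green, turquoise or white, and is the smaller of those in its own colour.

How it is judged (in metres and radians):
On the way, in this order (a step that is already met when the one before it is completed fails the run):
1. the tote is held by the gripper, clear of the mat (height (world z) of each of corner_near_left, corner_near_right, corner_far_left, corner_far_right above 0.02 m and contact force between the fingers and tote above 1 N), for 0.2 s.
2. the tote is tipped towards the press's corner and both plates lie in that corner (all of step 1 and ((x of press in the frame of mat below 0 m and y of press in the frame of mat above 0 m and angle between tote's own x axis and vertical below 1.5208 rad and angle between tote's own y axis and vertical above 1.6208 rad and distance between each of plate_a, plate_b and corner_near_left below 0.105 m) or (x of press in the frame of mat below 0 m and y of press in the frame of mat below 0 m and angle between tote's own x axis and vertical below 1.5208 rad and angle between tote's own y axis and vertical below 1.5208 rad and distance between each of plate_a, plate_b and corner_near_right below 0.105 m) or (x of press in the frame of mat above 0 m and y of press in the frame of mat above 0 m and angle between tote's own x axis and vertical above 1.6208 rad and angle between tote's own y axis and vertical above 1.6208 rad and distance between each of plate_a, plate_b and corner_far_left below 0.105 m) or (x of press in the frame of mat above 0 m and y of press in the frame of mat below 0 m and angle between tote's own x axis and vertical above 1.6208 rad and angle between tote's own y axis and vertical below 1.5208 rad and distance between each of plate_a, plate_b and corner_far_right below 0.105 m)) and angle between tote's own z axis and vertical above 0.17 rad), for 0.2 s.
At the end, for the whole second after the job is handed in: Tote held by the gripper, all four inner floor corners over 20 mm above the table, touching no other thing; tipped over 10 degrees, down at least 3 degrees along both sides towards the press's corner; both plate centres within 105 mm of that corner; all at rest (under 30 mm/s) (all of step 2 and contact force between tote and press below 0.3 N and contact force between tote and tape below 0.3 N and contact force between tote and stamp below 0.3 N and contact force between tote and cake below 0.3 N and linear speed of each of tote, plate_a, plate_b below 0.03 m/s); the arm keeps its last pose, push and grip.
It fails at once if the press, tape roll, stamp or moon cake is moved more than 30 mm (distance of any of press, tape, stamp, cake from where it was at the start of the episode above 0.03 m).
It fails at once if a plate falls out of the tote (distance between any of plate_a, plate_b and tote above 0.17 m).
It fails at once if the gripper touches a plate (contact force between the fingers and plate_a above 0.5 N or contact force between the fingers and plate_b above 0.5 N).
It also fails if it takes over 38 s, if anything falls off the work surface, if the arm or the gripper's body presses on something with over 40 N, if the wrist force passes 120 N, or if a joint passes its speed limit or range.

## Robot

A 6-joint arm with a two-finger parallel gripper is mounted at the origin on a cart in front of the work surface, level with it; the furniture and walls round the work are solid. World frame = base frame: x ahead of the robot, y to its left, z up, the work surface at z = 0. Lengths are in mm, angles in rad, forces in N, time in s.
With the tool pointing down it reaches from about 300 to 775 mm from the base axis. Payload 14.6 kg.
Tool frame: the origin (TCP) lies at the very end of the fingers, on their centre line; the grasp point (between the pads) lies manip.grip_depth behind it (manip.grip_depth is the distance from the TCP to the grasp point, in mm); x points along the fingers, z is the direction in which the jaws open and shut, and the axes are right-handed (so a half turn about x gives the same grasp; the last joint's range is limited). The gripper opens to 94 mm and grips with 3 to 60 N. Pads are 16 mm wide; open, the fingers measure 119 mm over their backs; the gripper's body (75 mm by 177 mm) begins 78 mm behind the grasp point.
Start: joints at [1.197, 0.3, 1.521, -0, 1.321, -0.067], TCP at [166.103, 524.308, 205.446] pointing down, gripper open.
Joint ranges: [-3.03, 3.03], [-0.79, 2.21], [0.23, 2.52], [-1.04, 4.18], [0, 3.07], [-2.55, 2.55]. Speed limits (rad/s): [2.22, 2.22, 2.57, 3.14, 3.14, 3.14].

## Interface

Orientations are given as [roll, pitch, yaw] about the fixed x, y, z axes, in that order (R = Rz(yaw) Ry(pitch) Rx(roll)).
In Python, from cell import manip gives the robot as it stands.
- The arm moves only by the tool step_arm, never from a script. Its argument "commands" is one flat list of numbers, 7 for each row, row after row: the shift along the tool's x, y, z in m, then the turn, a rotation vector about the tool's x, y, z in degrees, then the finger opening in m, from 0 to 0.094. A call has 1 to 5 rows; each row shifts and turns the commanded pose from where the row before left it, along the tool's axes as they then stand; what a row does not reach is not made up. A row lasts 1/8 s, in which the tool goes at most 62.5 mm and 10.7 degrees, less where a joint would pass 70% of its speed; a pose out of reach is approached as far as the arm can. A call with a gripper value outside its range is refused whole. The fingers move at their own pace and stop on an object; "squeeze" is the grip in N (left out, the last holds). Time passes only in rows, so rows that do not move let the fingers close. It gives the time, the measured TCP pose, the force and the opening at its end, in the units of the state.
- manip.read_state(): the state, without advancing time (a new reading comes with each control period).
- manip.camera(name): name is "scene" or "top" or "wrist"; returns the picture (400x640x3 uint8, red, green, blue); there is no depth.
- manip.camera_model(name): a dict with "intrinsics" (3x3 intrinsics, pixels), "origin" and "orientation" of the camera in the world; the wrist camera has in their place "tool_from_camera" (4x4, takes a point from camera to tool coordinates, whose origin is the TCP and whose axes are the tool frame's). Camera axes: x right, y up, looking along -z (the intrinsics and any distortion apply to the point x, -y, -z); pixel columns grow to the right and rows downward; lengths in mm; the calibration is good to about 2 mm. A picture is of the moment at which its call begins: read the wrist's pose just before it. camera_model takes no time and is no camera call.
- manip.sign_off(): hands the job in, once; it reports no verdict.
Trained networks look in the newest picture that a camera, given by its name, has taken for a name from the list of things; names that differ only in an ending like _2 or _b are one class to them, and where a whole thing is asked for, a point or a joint stands for the part that bears it (a point fixed in the world has none). Each returns a list of dicts, best first, with "score" (0 to 1); they miss things now and then, are a little off and sometimes report something else, mostly with a low value. They report only what shows in the picture. A call takes as long as a camera call. They do not tell look-alikes from the thing itself.
- manip.find_in(thing, camera): "centre" ([row, column] in pixels, amid what is visible of it).
- manip.outline_of(thing, camera): "pixels" (400x640 bool, what is visible of it) and "centre" ([row, column] in pixels, amid what is visible of it).
The state is a dict: "clock": time; "joints": joint angles; "qd": joint speeds; "effort": joint torques, N m; "eef_pos": TCP position; "eef_rot": TCP orientation; "wrist_force": force on the tool from outside, world axes, zero at the start; "moment": the same for the moment, N m; "finger_gap": finger opening in mm.
Only numpy, scipy, OpenCV 4.12 (cv2) and the standard library are available. Lean on these libraries where they do the work, as an engineer would, in place of code of your own. Each camera call takes 0.05 s, during which the arm holds its last target. There are 200 camera calls.

## Working session

There is one attempt and no reset: what is moved stays moved. The work goes in short steps, Python scripts to look and compute and a tool call to move; the robot and the scene stay as the last step left them, time stands still between calls to the robot, and variables do not carry over. Pictures are saved under pics/ and viewed, about 8 in all and at most 12, crops included, and the job is handed in when it is done.

Besides the shell and the picture viewer there is one more tool, called after "Request:" as name(argument=value, ...), one argument or row to a line, values as JSON. step_arm: Moves the arm, as the interface text tells. Its arguments: {"type":"object","properties":{"commands":{"type":"array"},"squeeze":{"type":"number"}},"required":["commands"]}

```bash
mkdir -p pics; ls; cat > h.py <<'E'
import numpy as np, cv2
from cell import manip
from scipy.spatial.transform import Rotation as R
def cam(n):
    m=manip.camera_model(n); K=np.array(m['intrinsics'],float)
    if 'origin' in m:
        o=np.array(m['origin'],float); Q=np.array(m['orientation'],float)
        Q=R.from_euler('xyz',Q).as_matrix() if Q.shape==(3,) else Q
    else:
        s=manip.read_state(); T=np.array(m['tool_from_camera'],float)
        Rt=R.from_euler('xyz',s['eef_rot']).as_matrix()
        o=Rt@T[:3,3]+np.array(s['eef_pos']); Q=Rt@T[:3,:3]
    return K,o,Q
def ray(n,rc,z,c=None):
    K,o,Q=c or cam(n)
    d=np.linalg.inv(K)@np.array([rc[1],rc[0],1.]); d=Q@np.array([d[0],-d[1],-d[2]])
    return o+d*(z-o[2])/d[2]
def proj(n,P,c=None):
    K,o,Q=c or cam(n)
    p=Q.T@(np.array(P,float)-o); q=K@np.array([p[0],-p[1],-p[2]]); return q[1]/q[2],q[0]/q[2]
E
python3 - <<'E'
from h import *
print(manip.read_state(), manip.grip_depth)
for n in('scene','top'):
    print(manip.camera_model(n))
    cv2.imwrite(f'pics/{n}0.png',manip.camera(n)[:,:,::-1])
    for t in('tote','tote_grip','press','tape','stamp','cake','plate_a','mat'):
        for d in manip.find_in(t,n)[:4]: print(n,t,np.round(d['centre']),round(d['score'],2),np.round(ray(n,d['centre'],0)))
E
```

```text
pics
{'clock': 0.0, 'joints': array([ 1.19742067e+00,  3.00477480e-01,  1.52155343e+00, -1.97596848e-05,
        1.32071723e+00, -6.66138038e-02]), 'qd': array([-1.04899792e-03, -1.09292538e-04,  5.20731803e-04, -4.94226025e-04,
       -2.60790510e-04, -8.25083485e-05]), 'effort': array([ 2.99015795e-03, -5.31788242e+01, -3.52755976e+01,  7.09837954e-02,
        2.42261623e-02, -4.22737446e-05]), 'eef_pos': array([166.00644514, 524.07977946, 204.89453123]), 'eef_rot': array([ 3.09154118,  1.56964068, -1.92760475]), 'wrist_force': array([-1.23236642,  0.12867821,  0.41253358]), 'moment': array([-0.00469039,  0.00129379,  0.05679657]), 'finger_gap': 93.73042627741209} 18.8
{'intrinsics': array([[451.39117691,   0.        , 315.70240293],
       [  0.        , 451.39117691, 196.65119986],
       [  0.        ,   0.        ,   1.        ]]), 'origin': array([-115.4201693 , -581.93344921,  841.31818959]), 'orientation': array([ 0.86028032, -0.01134951, -0.77142544])}
scene tote [234. 318.] 0.64 [475.   2.   0.]
scene tote_grip [233. 322.] 0.56 [483.  -5.  -0.]
scene press [174. 282.] 0.56
[... 795 characters left out ...]
94.02476405]), 'orientation': array([ 0.15248648, -0.01363266, -1.5903007 ])}
top tote [230. 329.] 0.91 [457. -21.   0.]
top tote [262. 247.] 0.42 [384. 175.   0.]
top tote_grip [231. 332.] 0.91 [455. -28.   0.]
top press [203. 235.] 0.73 [526. 203.   0.]
top tape [186. 423.] 0.84 [ 561. -253.    0.]
top stamp [263. 247.] 0.95 [382. 175.   0.]
top stamp [134. 343.] 0.85 [696. -62.   0.]
top stamp [265. 181.] 0.75 [380. 331.   0.]
top stamp [144. 208.] 0.71 [674. 272.   0.]
top cake [251. 420.] 0.84 [ 403. -237.    0.]
top cake [211. 358.] 0.17 [503. -92.   0.]
top plate_a [209. 357.] 0.77 [506. -91.   0.]
top plate_a [244. 316.] 0.59 [425.  11.   0.]
top mat [250. 282.] 0.93 [411.  91.   0.]
```

View pics/top0.png

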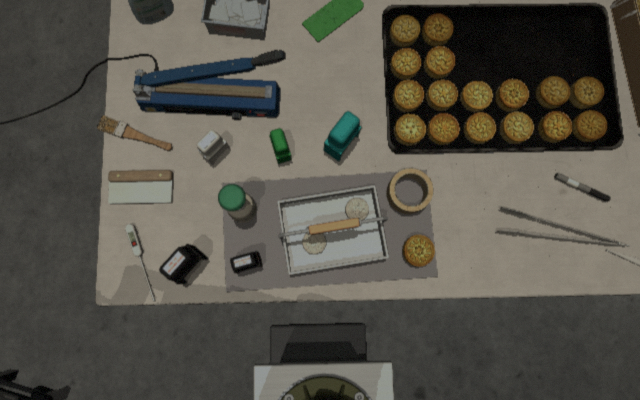

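View pics/scene0.png

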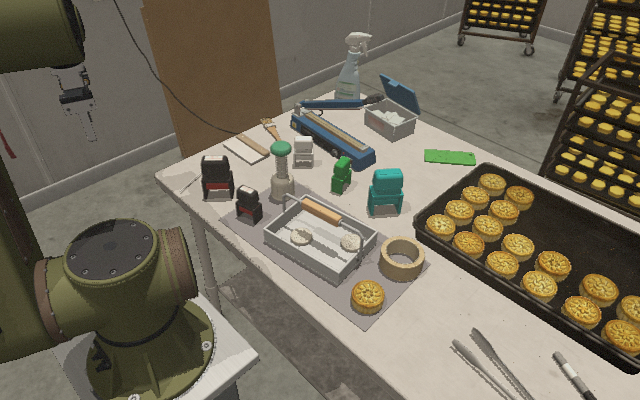

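The top view shows the mat with the press (green knob, 203,235) on the far-left quarter, the tape roll far right (190,410), the cake near right (251,420) and the stamp near left (263,247). The tote is in the middle with its plates at about (209,357) and (244,316). There are two black stamps. The one at (263,247) is the smaller and stands on the mat, so it is the one meant; the bigger one at (265,181) is the look-alike. The wanted corner is therefore far_left.

```bash
python3 - <<'E'
from h import *
im=manip.camera('top')
c=cam('top')
def rect(t,z):
    for d in manip.outline_of(t,'top')[:1]:
        ys,xs=np.nonzero(d['pixels'])
        P=np.array([ray('top',(y,x),z,c)[:2] for y,x in zip(ys,xs)],np.float32)
        (cx,cy),(w,h),a=cv2.minAreaRect(P); print(t,d['score'],'c',cx,cy,'wh',w,h,'ang',a, 'mean',P.mean(0),'pca',np.degrees(np.arctan2(*np.linalg.eigh(np.cov(P.T))[1][:,1][::-1])))
rect('tote_grip',121);rect('tote',48);rect('mat',3)
hs=cv2.cvtColor(im,cv2.COLOR_RGB2HSV)
m=cv2.inRange(hs[190:260,290:380],(8,90,120),(25,255,255)); n,l,st,ce=cv2.connectedComponentsWithStats(m)
k=1+st[1:,4].argmax(); ys,xs=np.nonzero(l==k); 
P=np.array([ray('top',(y+190,x+290),121,c)[:2] for y,x in zip(ys,xs)],np.float32); print('orange',cv2.minAreaRect(P))
P0=manip.camera('scene')
for d in manip.outline_of('tote_grip','scene')[:1]: print('scene grip',ray('scene',d['centre'],108))
s=manip.read_state(); print(s['clock'],R.from_euler('xyz',s['eef_rot']).as_matrix().round(3))
cv2.imwrite('pics/crop.png',cv2.resize(im[150:300,210:450,::-1],None,fx=3.3,fy=3.3))
E
```

```text
tote_grip 0.94 c 447.13623046875 -27.100692749023438 wh 162.4915771484375 236.83465576171875 ang 9.031557083129883 mean [444.6537   -21.976652] pca 92.89607673014136
tote 0.76 c 454.56646728515625 -31.150222778320312 wh 171.87437438964844 250.06143188476562 ang 8.400652885437012 mean [452.0872   -26.288252] pca 91.55997053603019
mat 0.72 c 458.3675842285156 -20.39276123046875 wh 260.14703369140625 501.5961608886719 ang 2.8101320266723633 mean [448.67334   -5.831636] pca 93.97784885455495
orange ((454.94439697265625, -26.592952728271484), (16.95709800720215, 107.48662567138672), 8.476277351379395)
scene grip [402.64245829 -79.04204359 108.        ]
1.2 [[ 0.    -0.953  0.302]
 [ 0.     0.302  0.953]
 [-1.    -0.     0.   ]]
```

View pics/crop.png

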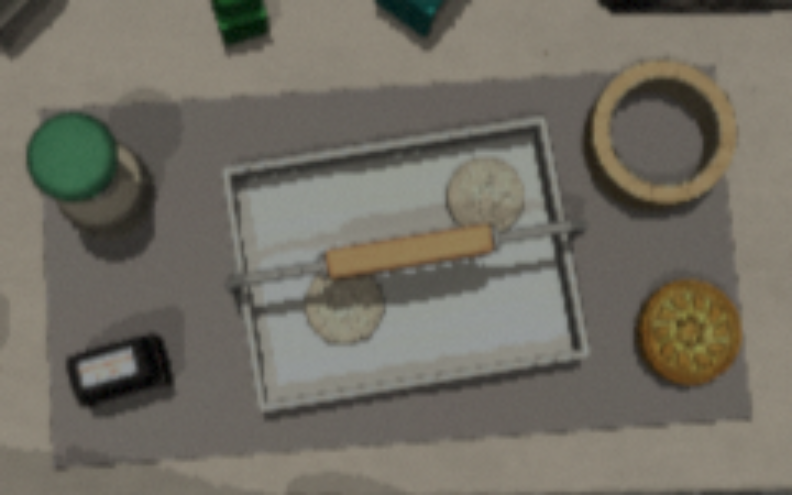

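```bash
cat >> h.py <<'E'
def rows(goal,yawdeg,n):
    s=manip.read_state(); p=np.array(s['eef_pos']); Q=R.from_euler('xyz',s['eef_rot'])
    z=np.radians(yawdeg); Z=np.array([np.cos(z),np.sin(z),0]);X=np.array([0,0,-1.])
    G=R.from_matrix(np.c_[X,np.cross(Z,X),Z]); w=(Q.inv()*G).as_rotvec()/n; out=[]
    for i in range(n):
        sh=Q.inv().apply((np.array(goal)-p)/n)/1000; out.append(np.r_[sh,np.degrees(w)]); Q=Q*R.from_rotvec(w)
    for o in out: print(*[f'{v:.3f},' for v in o[:3]],*[f'{v:.2f},' for v in o[3:]])
E
python3 -c "
from h import *
rows((455,-26.6,190),8.5,12)"
```

```text
0.001, -0.037, -0.036, 5.33, 0.00, 0.00,
0.001, -0.040, -0.033, 5.33, 0.00, 0.00,
0.001, -0.043, -0.029, 5.33, 0.00, 0.00,
0.001, -0.045, -0.025, 5.33, 0.00, 0.00,
0.001, -0.048, -0.021, 5.33, 0.00, 0.00,
0.001, -0.049, -0.016, 5.33, 0.00, 0.00,
0.001, -0.051, -0.011, 5.33, 0.00, 0.00,
0.001, -0.051, -0.007, 5.33, 0.00, 0.00,
0.001, -0.052, -0.002, 5.33, 0.00, 0.00,
0.001, -0.052, 0.003, 5.33, 0.00, 0.00,
0.001, -0.051, 0.008, 5.33, 0.00, 0.00,
0.001, -0.050, 0.012, 5.33, 0.00, 0.00,
```

Request:
step_arm(
  commands=[0, -0.037, -0.036, 5.3, 0, 0, 0.094, 0, -0.04, -0.033, 5.3, 0, 0, 0.094, 0, -0.043, -0.029, 5.3, 0, 0, 0.094, 0, -0.045, -0.025, 5.3, 0, 0, 0.094, 0, -0.048, -0.021, 5.3, 0, 0, 0.094],
  squeeze=60,
)

```text
clock: 1.82
eef_pos: [287.2, 293.4, 205.6]
eef_rot: [-0.186, 1.57, 0.613]
wrist_force: [1.1, 0.2, 0.5]
finger_gap: 94.2
```

Request:
step_arm(
  commands=[0, -0.049, -0.016, 5.3, 0, 0, 0.094, 0, -0.051, -0.011, 5.3, 0, 0, 0.094, 0, -0.051, -0.007, 5.3, 0, 0, 0.094, 0, -0.052, -0.002, 5.3, 0, 0, 0.094, 0, -0.052, 0.003, 5.3, 0, 0, 0.094],
)

```text
clock: 2.45
eef_pos: [408.8, 64.1, 205.7]
eef_rot: [-0.217, 1.57, 0.119]
wrist_force: [-0.2, 0.2, 0.4]
finger_gap: 93.6
```

Request:
step_arm(
  commands=[0, -0.051, 0.008, 5.3, 0, 0, 0.094, 0, -0.05, 0.012, 5.6, 0, 0, 0.094, 0, 0, 0, 0, 0, 0, 0.094, 0, 0, 0, 0, 0, 0, 0.094],
)

```text
clock: 2.95
eef_pos: [456.2, -24.9, 205.3]
eef_rot: [2.506, 1.57, 2.656]
wrist_force: [-0.2, 0.4, -0.0]
finger_gap: 94.3
```

```bash
python3 - <<'E'
from h import *
s=manip.read_state(); print(s['clock'],s['eef_pos'],s['joints'],s['eef_rot'],s['wrist_force'])
im=manip.camera('wrist'); c=cam('wrist')
cv2.imwrite('pics/w1.png',im[:,:,::-1])
for d in manip.outline_of('tote_grip','wrist')[:2]: print(d['score'],d['centre'])
hs=cv2.cvtColor(im,cv2.COLOR_RGB2HSV)
m=cv2.inRange(hs,(8,90,100),(25,255,255)); n,l,st,ce=cv2.connectedComponentsWithStats(m)
for k in 1+np.argsort(-st[1:,4])[:3]:
    ys,xs=np.nonzero(l==k); P=np.array([ray('w',(y,x),121,c)[:2] for y,x in zip(ys,xs)],np.float32); print(st[k],ce[k],cv2.minAreaRect(P))
rows((455,-26.6,89),8.5,1)
E
```

```text
2.95 [456.24754217 -24.87860144 205.31330509] [-1.34755025e-01  9.12733071e-02  1.77079442e+00  1.64638169e-04
  1.27995549e+00 -2.84091577e-01] [2.506406   1.57033779 2.6556953 ] [-0.19056068  0.42061953 -0.01121838]
0.79 [168.1, 311.0]
[ 302  130   26  137 3269] [314.8063628  196.32089324] ((455.3825378417969, -25.426837921142578), (18.91009521484375, 107.43112182617188), 8.746862411499023)
[215 351  60  20 812] [245.75123153 359.05788177] ((417.2217102050781, -175.37925720214844), (50.57221221923828, 19.232263565063477), 8.616384506225586)
[467 371  16  26 228] [473.41666667 385.49122807] ((618.0609741210938, -169.8394012451172), (9.704360961914062, 29.522478103637695), 32.776031494140625)
0.117, -0.002, -0.002, 0.13, 0.01, -0.00,
```

View pics/w1.png

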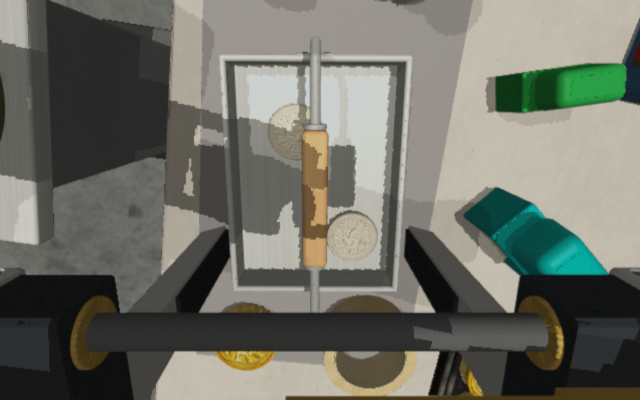

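The wrist view confirms the grip at about (455.4, -25.4) with yaw 8.7°, directly under the tool. I'm going down now.

Request:
step_arm(
  commands=[0.05, 0, -0.001, 0.2, 0, 0, 0.094, 0.045, 0, 0, 0, 0, 0, 0.07, 0.022, 0, 0, 0, 0, 0, 0.05, 0, 0, 0, 0, 0, 0, 0.0, 0, 0, 0, 0, 0, 0, 0.0],
  squeeze=60,
)

```text
clock: 3.68
eef_pos: [456.1, -25.0, 89.6]
eef_rot: [-0.267, 1.569, -0.121]
wrist_force: [0.0, 0.1, -0.0]
finger_gap: 57.3
```

Request:
step_arm(
  commands=[0, 0, 0, 0, 0, 0, 0, 0, 0, 0, 0, 0, 0, 0, 0, 0, 0, 0, 0, 0, 0, 0, 0, 0, 0, 0, 0, 0],
)

```text
clock: 4.18
eef_pos: [455.6, -25.4, 88.6]
eef_rot: [-0.898, 1.571, -0.752]
wrist_force: [-2.1, 0.6, 2.8]
finger_gap: 19.7
```

Request:
step_arm(
  commands=[-0.01, 0, 0, 0, 0, 0, 0, -0.02, 0, 0, 0, 0, 0, 0, -0.03, 0, 0, 0, 0, 0, 0, -0.03, 0, 0, 0, 0, 0, 0, -0.03, 0, 0, 0, 0, 0, 0],
)

```text
clock: 4.8
eef_pos: [455.2, -25.3, 209.7]
eef_rot: [2.768, 1.57, 2.913]
wrist_force: [0.6, -0.3, -4.6]
finger_gap: 19.3
```

Request:
step_arm(
  commands=[-0.03, 0, 0, 0, 0, 0, 0, -0.03, 0, 0, 0, 0, 0, 0, -0.03, 0, 0, 0, 0, 0, 0, -0.02, 0, 0, 0, 0, 0, 0, -0.01, 0, 0, 0, 0, 0, 0],
)

```text
clock: 5.42
eef_pos: [455.4, -25.4, 329.5]
eef_rot: [-0.272, 1.57, -0.127]
wrist_force: [0.2, -0.8, -4.4]
finger_gap: 19.4
```

Request:
step_arm(
  commands=[-0.01, 0, 0, 0, 0, 0, 0, 0, 0, 0, 0, 0, 0, 0],
)

```text
clock: 5.68
eef_pos: [455.6, -25.4, 338.6]
eef_rot: [-0.249, 1.571, -0.104]
wrist_force: [-0.1, -0.5, -5.5]
finger_gap: 19.5
```

```bash
python3 - <<'E'
from h import *
s=manip.read_state(); print(s['clock'],s['eef_pos'],s['joints'],s['wrist_force'],s['moment'])
a=manip.camera('scene'); b=manip.camera('wrist')
cv2.imwrite('pics/l1.png',np.hstack([cv2.resize(a[50:350,150:500],(400,343)),cv2.resize(b,(400,343))])[:,:,::-1])
E
```

```text
5.675 [455.60095653 -25.37991823 338.62731993] [-1.35948643e-01  1.61738092e-02  1.54386158e+00  7.29420260e-06
  1.58132768e+00 -2.81199982e-01] [-0.06519486 -0.52639031 -5.49963443] [-0.07347568  0.02056166  0.03991184]
```

View pics/l1.png

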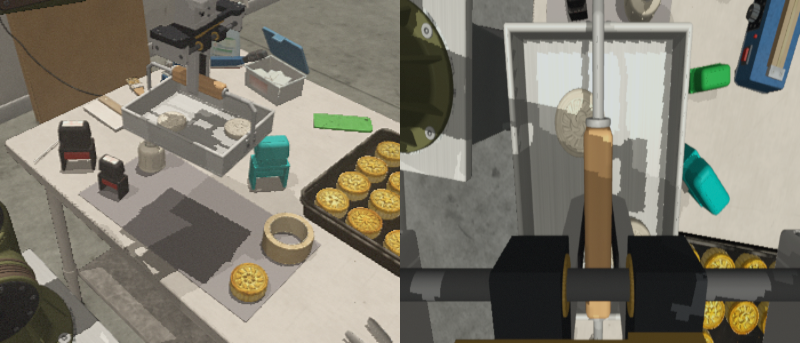

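The tote hangs level and clear of everything. The far-left corner means turning +y (far side down) and -z (left side down) in the tool frame. I'll tip it far first.

Request:
step_arm(
  commands=[0, 0, 0, 0, 3, 0, 0, 0, 0, 0, 0, 5, 0, 0, 0, 0, 0, 0, 5, 0, 0, 0, 0, 0, 0, 5, 0, 0, 0, 0, 0, 0, 5, 0, 0],
)

```text
clock: 6.4
eef_pos: [455.7, -25.3, 337.9]
eef_rot: [3.141, 1.166, -2.997]
wrist_force: [-0.2, -0.3, -4.8]
finger_gap: 19.5
```

Request:
step_arm(
  commands=[0, 0, 0, 0, 3, 0, 0, 0, 0, 0, 0, 0, 0, 0, 0, 0, 0, 0, 0, 0, 0, 0, 0, 0, 0, 0, 0, 0, 0, 0, 0, 0, 0, 0, 0],
)

```text
clock: 7.02
eef_pos: [455.4, -25.4, 338.7]
eef_rot: [-3.141, 1.118, -2.996]
wrist_force: [0.1, -0.3, -3.1]
finger_gap: 19.8
```

```bash
python3 - <<'E'
from h import *
s=manip.read_state(); print(s['clock'],s['eef_pos'],s['joints'],s['wrist_force'],s['moment'],s['finger_gap'])
print(R.from_euler('xyz',s['eef_rot']).as_matrix().round(3))
a=manip.camera('scene'); b=manip.camera('wrist')
cv2.imwrite('pics/l2.png',np.hstack([cv2.resize(a[50:350,150:500],(400,343)),cv2.resize(b,(400,343))])[:,:,::-1])
E
```

```text
7.025 [455.42966087 -25.41045638 338.72514684] [-0.07838166  0.29747367  1.28178299 -0.10711479  2.00311281 -0.24662382] [ 0.13895322 -0.33874572 -3.07822125] [ 0.06122764 -0.63627257  0.03657415] 19.849749609058073
[[-0.433 -0.145  0.89 ]
 [-0.063  0.989  0.13 ]
 [-0.899 -0.    -0.438]]
```

View pics/l2.png

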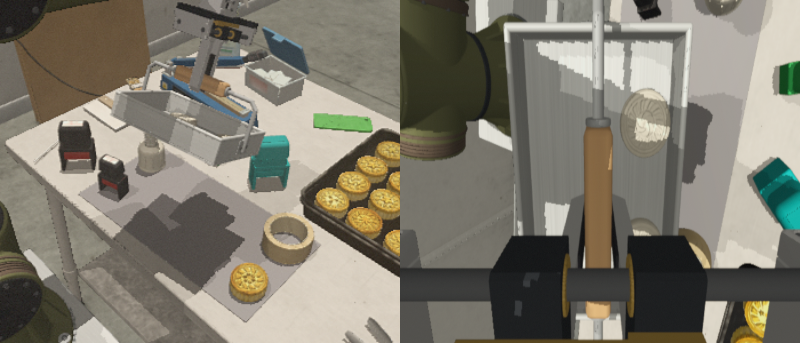

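Both plates lie against the far wall. Next I tip it left and ease some of the far tilt.

Request:
step_arm(
  commands=[0, 0, 0, 0, -1, -3, 0, 0, 0, 0, 0, -3, -5, 0, 0, 0, 0, 0, -3, -5, 0, 0, 0, 0, 0, -3, -5, 0, 0, 0, 0, 0, -2, -5, 0],
)

```text
clock: 7.75
eef_pos: [455.4, -25.3, 338.8]
eef_rot: [-2.157, 1.112, -1.919]
wrist_force: [0.2, 0.7, -4.6]
finger_gap: 19.8
```

Request:
step_arm(
  commands=[0, 0, 0, 0, 0, -4, 0, 0, 0, 0, 0, 0, -2, 0, 0, 0, 0, 0, 0, 0, 0, 0, 0, 0, 0, 0, 0, 0, 0, 0, 0, 0, 0, 0, 0],
)

```text
clock: 8.38
eef_pos: [455.6, -25.6, 338.5]
eef_rot: [-2.065, 1.024, -1.815]
wrist_force: [-0.9, -0.3, -4.0]
finger_gap: 19.6
```

```bash
python3 - <<'E'
from h import *
s=manip.read_state(); print(s['clock'],s['eef_pos'],s['joints'],s['wrist_force'],s['moment'],s['finger_gap'])
print(R.from_euler('xyz',s['eef_rot']).as_matrix().round(3))
a=manip.camera('scene'); b=manip.camera('wrist')
cv2.imwrite('pics/l3.png',np.hstack([cv2.resize(a[50:350,150:500],(400,343)),cv2.resize(b,(400,343))])[:,:,::-1])
E
```

```text
8.375 [455.62429731 -25.62728469 338.50784881] [ 0.149919    0.13515624  1.50516131 -0.50646562  1.71116568 -0.11843638] [-0.89740211 -0.31408258 -4.0071545 ] [ 0.66378953 -0.16694132 -0.00229511] 19.646077859772
[[-0.126 -0.278  0.952]
 [-0.505  0.844  0.18 ]
 [-0.854 -0.458 -0.247]]
```

View pics/l3.png

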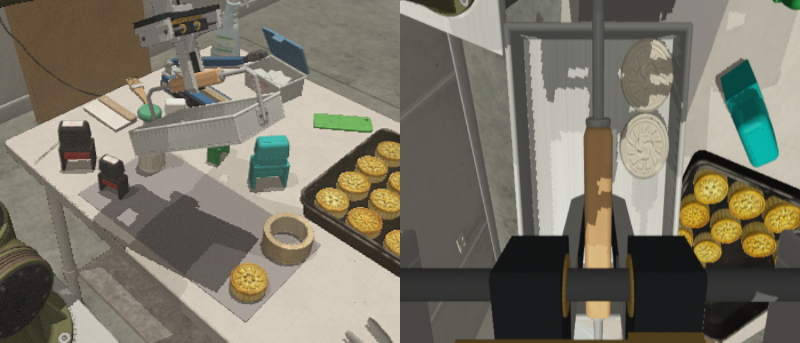

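Both plates sit in the far-left corner (upper right in the wrist view). I'll raise the tote a little for clearance from the press knob, let it settle, and check the numbers.

Request:
step_arm(
  commands=[-0.009, -0.005, -0.002, 0, 0, 0, 0, -0.009, -0.005, -0.002, 0, 0, 0, 0, 0, 0, 0, 0, 0, 0, 0, 0, 0, 0, 0, 0, 0, 0, 0, 0, 0, 0, 0, 0, 0],
)

```text
clock: 9.1
eef_pos: [456.7, -25.4, 359.1]
eef_rot: [-2.066, 1.023, -1.815]
wrist_force: [0.6, -0.4, -3.5]
finger_gap: 19.6
```

Request:
step_arm(
  commands=[0, 0, 0, 0, 0, 0, 0, 0, 0, 0, 0, 0, 0, 0, 0, 0, 0, 0, 0, 0, 0, 0, 0, 0, 0, 0, 0, 0],
)

```text
clock: 9.6
eef_pos: [456.8, -25.4, 359.4]
eef_rot: [-2.065, 1.023, -1.814]
wrist_force: [-0.4, -0.0, -4.7]
finger_gap: 19.5
```

```bash
python3 - <<'E'
from h import *
import time
def look(tag):
    s=manip.read_state(); b=manip.camera('wrist')
    m=manip.camera_model('wrist'); T=np.array(m['tool_from_camera']); Ki=np.linalg.inv(np.array(m['intrinsics']))
    Q=R.from_euler('xyz',s['eef_rot']).as_matrix()
    print(tag,s['clock'],s['eef_pos'].round(1),s['wrist_force'].round(1),s['finger_gap'].round(1),'tote axes z x,y,z',Q[2,2].round(3),Q[2,1].round(3),(-Q[2,0]).round(3))
    # tool frame: x down from TCP; tote floor top at tool x = 105-4-18.8; plate top 11 less
    xf=101-18.8
    for d in manip.find_in('plate_a','wrist'):
        r=Ki@np.array([d['centre'][1],d['centre'][0],1]); v=T[:3,:3]@np.array([r[0],-r[1],-r[2]]); o=T[:3,3]
        p=o+v*(xf-11-o[0])/v[0]
        print(d['score'],np.round(d['centre']),'in tote xy',p[[2,1]].round(),'dist corner',np.hypot(p[2]-81,p[1]-111).round())
    # where the far-left rim/floor corner should appear
    out=[]
    for P in ([xf-41,111,81],[xf,111,81],[xf-41,111,-81]):
        q=T[:3,:3].T@(np.array(P)-T[:3,3]); k=np.linalg.inv(Ki)@np.array([q[0],-q[1],-q[2]]); out.append((k[:2]/k[2]))
    print('predicted rimFL,floorFL,rimNL (col,row)',np.round(out))
    for o in out: cv2.circle(b,tuple(int(v) for v in o),5,(255,0,0),2)
    return b
b=look('1'); a=manip.camera('top')
t=np.hstack([cv2.resize(a[100:320,200:470],(400,326)),cv2.resize(b,(400,326))]); cv2.imwrite('pics/l4.png',t[:,:,::-1])
E
```

```text
Traceback (most recent call last):
AttributeError: 'float' object has no attribute 'round'
```

```bash
python3 - <<'E'
from h import *
s=manip.read_state(); b=manip.camera('wrist').copy()
m=manip.camera_model('wrist'); T=np.array(m['tool_from_camera']); K=np.array(m['intrinsics']); Ki=np.linalg.inv(K)
Q=R.from_euler('xyz',s['eef_rot']).as_matrix()
print(s['clock'],np.round(s['eef_pos'],1),np.round(s['wrist_force'],1),s['finger_gap'],'vertical part of tote x,y,z',Q[2,2],Q[2,1],-Q[2,0])
xf=101-18.8; o=T[:3,3]
for d in manip.find_in('plate_a','wrist'):
    r=Ki@np.array([d['centre'][1],d['centre'][0],1]); v=T[:3,:3]@np.array([r[0],-r[1],-r[2]])
    p=o+v*(xf-11-o[0])/v[0]
    print(d['score'],np.round(d['centre']),'in tote xy',p[[2,1]].round(),'dist',np.hypot(p[2]-81,p[1]-111).round())
for P in ([xf-41,111,81],[xf,111,81],[xf-41,111,-81]):
    q=T[:3,:3].T@(np.array(P)-o); k=K@np.array([q[0],-q[1],-q[2]]); cv2.circle(b,tuple(int(x) for x in k[:2]/k[2]),5,(255,0,0),2)
a=manip.camera('top')
cv2.imwrite('pics/l4.png',np.hstack([cv2.resize(a[100:320,200:470],(400,326)),cv2.resize(b,(400,326))])[:,:,::-1])
E
```

```text
9.65 [456.8 -25.4 359.4] [ 0.6 -0.3 -3.9] 19.67572509563337 vertical part of tote x,y,z -0.2467834605495129 -0.4585150910043581 0.8537340539772749
0.96 [ 89. 397.] in tote xy [55. 81.] dist 39.0
0.75 [169. 390.] in tote xy [53. 27.] dist 88.0
```

View pics/l4.png

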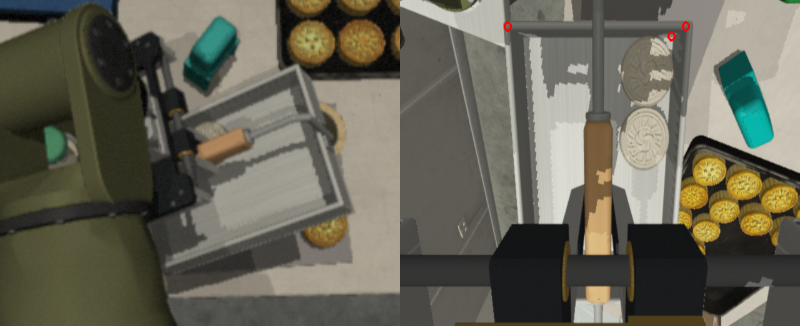

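The predicted tote corners match the picture, so the grip hasn't slipped. The plates are 39 and 88 mm from the far-left corner, and everything is still. I'm handing in.

```bash
python3 -c "
from cell import manip
print(manip.sign_off())
s=manip.read_state(); print(s['clock'],s['eef_pos'],s['finger_gap'])"
```

```text
the job is handed in; nothing more can be done
None
the job is handed in; nothing more can be done
```

I picked up the tote by its wooden grip at 60 N and lifted it about 250 mm. I then tipped it far and afterwards left, so both plates slid into the far-left corner, the press's side. I handed the job in with the tote held like that, at about 9.7 s on the clock.

- **Tilt:** 31° in all, about 14° down towards the far side and 27° down to the left.
- **Plates:** 39 mm and 88 mm from the far-left corner, against the limit of 105 mm. The 88 mm one leaves about 17 mm of margin.
- **Grip and stillness:** the predicted tote corners matched the wrist picture, so the grip had not slipped. The pose was steady.
- **Clearance:** by calculation the lowest corner was about 210 mm up, above the 169 mm press.
- **Other things on the mat:** I did not measure their positions at the end. The pictures gave no sign that any had moved, but the arm and tote hid parts of the mat in the last one.

One check script stopped on a coding error and I re-ran it. One early reading of the grip, from the scene camera, was about 70 mm off. I dropped it because the top and wrist cameras agreed with each other.

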